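Index the dividing plate to its third stop and hold it

ROBOT

A 7-joint arm with a two-finger parallel gripper is mounted at the origin on a cart in front of the work surface, level with it; the furniture and walls round the work are solid. World frame = base frame: x ahead of the robot, y to its left, z up, the work surface at z = 0. Lengths are in mm, angles in rad, forces in N, time in s.
With the tool pointing down it reaches from about 400 to 900 mm from the base axis. Payload 5.5 kg.
Tool frame: the origin (TCP) lies on the centre line of the jaws, within the pads' length; the fingertips stand 19 mm ahead of it and the grasp point (between the pads) is the TCP; y points along the fingers, z is the direction in which the jaws open and shut, and the axes are right-handed (so a half turn about y gives the same grasp; the last joint's range is limited). The gripper opens to 92 mm and grips with 3 to 60 N. Pads are 19 mm wide; open, the fingers measure 130 mm over their backs; the gripper's body (75 mm by 190 mm) begins 47 mm behind the grasp point.
Start: joints at [-0.916, 0.501, -0.427, 1.55, 0.221, 1.138, -0.21], TCP at [248.168, 600.76, 245.729] pointing down, gripper open.
Joint ranges: [-2.88, 2.88], [-0.31, 2.03], [-1.54, 1.56], [0.2, 2.42], [-1.41, 4.55], [0.19, 2.02], [-2.57, 2.57]. Speed limits (rad/s): [2.57, 2.57, 3.14, 3.14, 3.14, 3.14, 3.14].

INTERFACE

Orientations are given as a unit quaternion [x, y, z, w].
In Python, from rig import manip gives the robot as it stands.
- The arm moves only by the tool arm_command, never from a script. Its arguments are lists of equal length, an entry for each row: "dp": the shift along the world's x, y, z in m, a list of three; "rot": the turn, a rotation vector about the world's x, y, z in rad, a list of three. In form: {"dp": [[tx, ty, tz], ...], "rot": [[rx, ry, rz], ...]}. A call has 1 to 12 rows; each row shifts and turns the commanded pose from where the row before left it; what a row does not reach is not made up. A row lasts 1/8 s, in which the tool goes at most 62.5 mm and 10.7 degrees, less where a joint would pass 70% of its speed; a pose out of reach is approached as far as the arm can. A call is refused whole if a number of a shift passes 0.0625 or a number of a turn 0.188, either way. A call with a gripper value outside its range is refused whole. "fingers" is the finger opening in m, from 0 to 0.0918, set as the call begins (left out, the last holds). The fingers move at their own pace and stop on an object; the grip force is fixed at half the most. Time passes only in rows, so rows that do not move let the fingers close. It gives the time, the measured TCP pose, the force and the opening at its end, in the units of the state.
- manip.get_obs(): the state, without advancing time (a new reading comes with each control period).
- manip.capture(name): name is "scene" or "top"; returns (picture, depth): 420x560x3 uint8, red, green, blue; 420x560 float32, mm along the optical axis (not along the pixel's ray), 0 where there is no reading.
- manip.get_calibration(name): a dict with "camera_matrix" (3x3 intrinsics, pixels), "rvec" (rotation vector, rad) and "tvec" (3), from world to camera coordinates, as OpenCV has them. Camera axes: x right, y down, z forward; pixel columns grow to the right and rows downward; lengths in mm; the calibration is good to about 2 mm. A picture is of the moment at which its call begins. get_calibration takes no time and is no camera call.
- manip.finish_job(): hands the job in, once; it reports no verdict.
Trained networks look in the newest picture that a camera, given by its name, has taken for a name from the list of things; names that differ only in an ending like _2 or _b are one class to them, and where a whole thing is asked for, a point or a joint stands for the part that bears it (a point fixed in the world has none). Each returns a list of dicts, best first, with "score" (0 to 1); they miss things now and then, are a little off and sometimes report something else, mostly with a low value. They report only what shows in the picture. A call takes as long as a camera call. They do not tell look-alikes from the thing itself.
- manip.regions_of(camera, label): "pixels" (420x560 bool, what is visible of it) and "rect" ([left, top, width, height] as shares, 0 to 1, of the picture: columns of its width, rows of its height, round what is visible of it).
- manip.pinpoint(camera, label): "location" ([column, row] as shares, 0 to 1, of the picture: columns of its width, rows of its height: a listed point, or the origin of a listed thing).
The state is a dict: "time_s": time; "qpos": joint angles; "joint_velocities": joint speeds; "joint_efforts": joint torques, N m; "tcp_pos": TCP position; "eef_rot": TCP orientation; "wrist_force": force on the tool from outside, world axes, zero at the start; "moment": the same for the moment, N m; "grip_width": opening from 0.0 (shut) to 1.0 (fully open).
Only numpy, scipy, OpenCV 4.12 (cv2) and the standard library are available. Lean on these libraries where they do the work, as an engineer would, in place of code of your own. Each camera call takes 0.05 s, during which the arm holds its last target. There are 200 camera calls.

TASK

The dividing plate with the rosette blank has been left a click or two off zero. Take its black bar knob, turn it back anticlockwise until the index finger meets the zero stop pin, then turn it clockwise, feeling and counting the clicks, to the third click and no further; finish with the gripper still gripping the knob there, so that the blank is held for marking. Do not disturb the bundle of files, the pencil and the tuner.

Things in the scene. Friction and masses are not known exactly. Their poses are not given: they have to be found in the camera images.
- dividing_head: fixture, bolted down: round grey foot 144 mm across, 12 mm high, on it a round drum of 128 mm diameter, rim 46 mm above the bench; origin under the knob's axis at bench height; z up. Seven short black lines on the rim, 24 degrees apart, mark the clicks; two upright steel pins (7 mm thick, tops 61 mm high, 60 mm off the axis) stop the index finger at zero and past the sixth click.
- index_knob: grip of the knob: black upright bar 62 mm long, 14 mm thick, 36 mm high over the plate's centre; origin at its middle, on the upright turning axis, 82 mm above the bench (bar's top 100 mm, underside 64 mm; finger's top 61 mm, wooden blank 55 mm). x along its length towards the index finger, y across its thickness, z up. It turns with the plate.
- finger_tip (a point): the outer tip of the steel index finger that turns with the plate, 61 mm from the axis, 58 mm above the bench; it points the same way as the bar's +x
- zero_mark (a point): the zero line on the drum's rim, 59 mm from the axis: the finger tip is right above it at zero
- index_angle (a joint): angle of plate and knob: 0 at zero, growing clockwise seen from above; a spring detent clicks every 24 degrees (0.419 rad), so the third click is at 1.257 rad and the last at 2.51. The zero stop pin stops it 0.03 rad before zero. It takes up to about 0.25 N m to leave a click; beyond half-way the detent pulls it on into the next. At the start it is at click 1 or 2, seldom poised between.
- nut_files: bundle of slim files held by a rubber band, 21x152x15 mm, lying on the bench behind the guitar neck: bystander
- pencil: flat red carpenter's pencil, 162 mm long: bystander
- tuner: black clip-on tuner, 45x46x10 mm: bystander
Mind the look-alikes: they are no part of the job. Of the things that look like the dividing_head, the smaller one is meant.

How it is judged (in metres and radians):
On the way, in this order (a step that is already met when the one before it is completed fails the run):
1. the knob is back at zero (value of joint index_angle below 0.1 rad), for 0.2 s.
2. the first click (value of joint index_angle above 0.3 rad).
3. the third click (value of joint index_angle between 1.137 and 1.377 rad), for 0.3 s.
At the end, for the whole second after the job is handed in: at the end, and through the second after it, the knob stands within 0.12 rad of the third click (1.257 rad) and the fingers grip its bar (more than 3 N, the grasp within 35 mm of the bar's middle) (all of step 3 and contact force between the fingers and index_knob above 3 N and distance between the grasp point and index_knob below 0.035 m); the arm keeps its last pose, push and grip.
It fails at once if the knob was turned past the third click, towards the fourth (value of joint index_angle above 1.46 rad).
It fails at once if a bystander was moved by more than 30 mm (distance of any of nut_files, pencil, tuner from where it was at the start of the episode above 0.03 m).
It also fails if it takes over 38 s, if anything falls off the work surface, if the arm or the gripper's body presses on something with over 40 N, if the wrist force passes 120 N, or if a joint passes its speed limit or range.

## Working session

There is one attempt and no reset: what is moved stays moved. The work goes in short steps, Python scripts to look and compute and a tool call to move; the robot and the scene stay as the last step left them, time stands still between calls to the robot, and variables do not carry over. Pictures are saved under pics/ and viewed, about 8 in all and at most 12, crops included, and the job is handed in when it is done.

Besides the shell and the picture viewer there is one more tool, called after "Call:" by a JSON object that holds its "fn" and its "kwargs". arm_command: Moves the arm, as the interface text tells. Its arguments: {"type":"object","properties":{"dp":{"type":"array"},"rot":{"type":"array"},"fingers":{"type":"number"}},"required":["dp","rot"]}

```bash
mkdir -p pics
cat > h.py <<'E'
import numpy as np, cv2
from rig import manip
def cal(c):
    k=manip.get_calibration(c); R=cv2.Rodrigues(np.array(k["rvec"],float))[0]
    return np.array(k["camera_matrix"],float),R,np.array(k["tvec"],float).reshape(3)
def at_z(c,u,v,z):
    K,R,t=cal(c); d=R.T@np.linalg.solve(K,[u,v,1]); o=-R.T@t
    return o+d*(z-o[2])/d[2]
def proj(c,p):
    K,R,t=cal(c); q=K@(R@np.array(p,float)+t); return q[:2]/q[2]
def save(n,im): cv2.imwrite(f"pics/{n}.png",im[:,:,::-1])
E
python3 - <<'E'
from h import *
o=manip.get_obs(); print({k:np.round(v,3) for k,v in o.items()})
for c in("scene","top"):
    im,d=manip.capture(c); save(c+"0",im)
    for l,z in(("dividing_head",0),("index_knob",82),("finger_tip",58),("zero_mark",46)):
        for r in manip.pinpoint(c,l)[:3]:
            u,v=r["location"][0]*560,r["location"][1]*420
            print(c,l,round(r["score"],2),round(u),round(v),np.round(at_z(c,u,v,z),1))
print(manip.get_obs()["time_s"])
E
```

```text
{'time_s': np.float64(0.0), 'qpos': array([-0.916,  0.502, -0.427,  1.551,  0.221,  1.138, -0.21 ]), 'joint_velocities': array([ 0.001,  0.001, -0.001, -0.001, -0.003, -0.001, -0.   ]), 'joint_efforts': array([ 0.0000e+00, -5.6658e+01, -5.8160e+00, -2.7912e+01, -6.9000e-02,
        3.1000e-02,  0.0000e+00]), 'tcp_pos': array([247.952, 600.136, 244.709]), 'eef_rot': array([ 0.694, -0.138,  0.137, -0.693]), 'wrist_force': array([-0.276, -0.252, -0.22 ]), 'moment': array([-0.013,  0.006,  0.035]), 'grip_width': np.float64(0.998)}
scene dividing_head 0.89 276 245 [503.3 435.7   0. ]
scene dividing_head 0.58 204 282 [482.7 652.5   0. ]
scene index_knob 0.59 280 210 [513.  417.8  82. ]
scene index_knob 0.56 202 237 [519.8 628.7  82. ]
scene finger_tip 0.96 238 257 [438.9 596.3  58. ]
scene finger_tip 0.67 304 224 [457.5 390.   58. ]
scene zero_mark 0.89 303 224 [475.5 374.5  46. ]
scene zero_mark 0.72 240 263 [434.8 596.4  46. ]
top dividing_head 0.9 167 241 [483.5 659.3   0. ]
top dividing_head 0.7 259 232 [505.5 432.3   0. ]
top dividing_head 0.15 280 246 [470.5 380.6   0. ]
top index_knob 0.77 255 228 [501.6 441.1  82. ]
top index_knob 0.62 158 231 [495.7 662.9  82. ]
top finger_tip 0.81 182 264 [422.2 610.1  58. ]
top finger_tip 0.62 272 253 [446.7 401.2  58. ]
top zero_mark 0.94 186 259 [433.9 603.9  46. ]
top zero_mark 0.6 279 244 [468.8 383.5  46. ]
0.5
```

View pics/scene0.png

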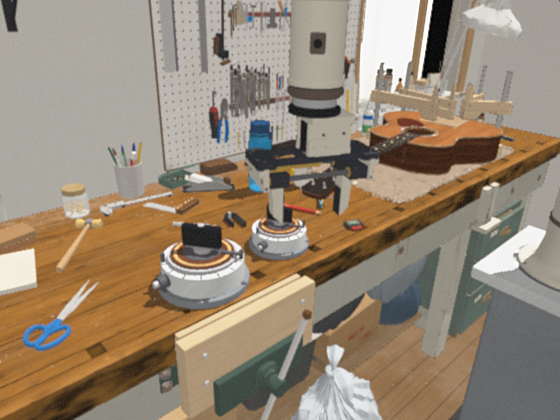

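View pics/top0.png

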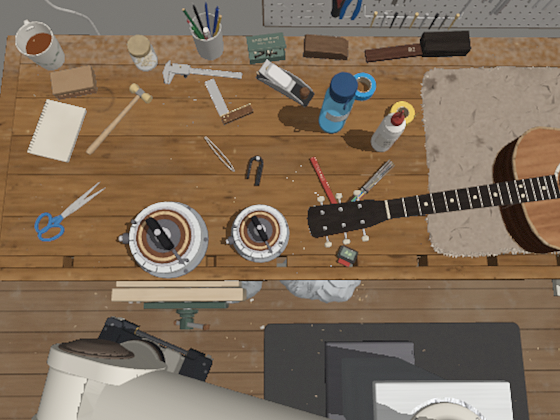

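The top view shows the smaller head at about (259,232), its bar pointing lower right, the large look-alike at (167,240), the headstock at (345,218) and the tuner at (347,256). I'll zoom in and fit the axis and bar.

Run:
```python
from h import *
c="top"; im,d=manip.capture(c); K,R,t=cal(c)
v,u=np.mgrid[0:420,0:560]
P=np.linalg.solve(K,np.stack([u.ravel()+0.,v.ravel()+0.,np.ones(u.size)]))*d.ravel()
W=(R.T@(P-t[:,None])).T.reshape(420,560,3)
near=(np.hypot(W[...,0]-503,W[...,1]-432)<85)&(d>0)
rim=near&(W[...,2]>38)&(W[...,2]<52)
uv=np.argwhere(near&(W[...,2]>30))[:, ::-1].astype(np.float32)
h=cv2.convexHull(uv); (cx,cy),r=cv2.minEnclosingCircle(uv)
print("drum circle",cx,cy,r,at_z(c,cx,cy,46))
bar=near&(W[...,2]>85); p=W[bar]; print(bar.sum(),p.mean(0),p[:,2].min(),p[:,2].max())
rect=cv2.minAreaRect(p[:,:2].astype(np.float32)); print(rect)
w,V=np.linalg.eigh(np.cov(p[:,:2].T)); print("bar dir",np.degrees(np.arctan2(V[1,1],V[0,1])))
hs=W[200:240,310:385,2]; print("headstock z",np.percentile(hs,[50,95,100]), "big", W[200:280,125:210,2].max())
print(W[218,312],W[256,347])
save("crop0",cv2.resize(im[185:285,210:370],(800,500),interpolation=cv2.INTER_CUBIC))
```

```text
drum circle 255.76876831054688 231.43280029296875 30.715600967407227 [499.37150615 439.65564781  46.        ]
168 [501.79276677 430.03513368  98.77929836] 86.48884323429068 104.52257642713465
((502.87353515625, 430.1915588378906), (62.55241394042969, 14.006841659545898), 28.860654830932617)
bar dir -151.61610166187629
headstock z [ 113.39240201  136.62871953 1088.38873156] big 1088.3887315575612
[521.45392974 310.71957767 103.91826248] [443.88022043 217.27850276   9.52342047]
```

View pics/crop0.png

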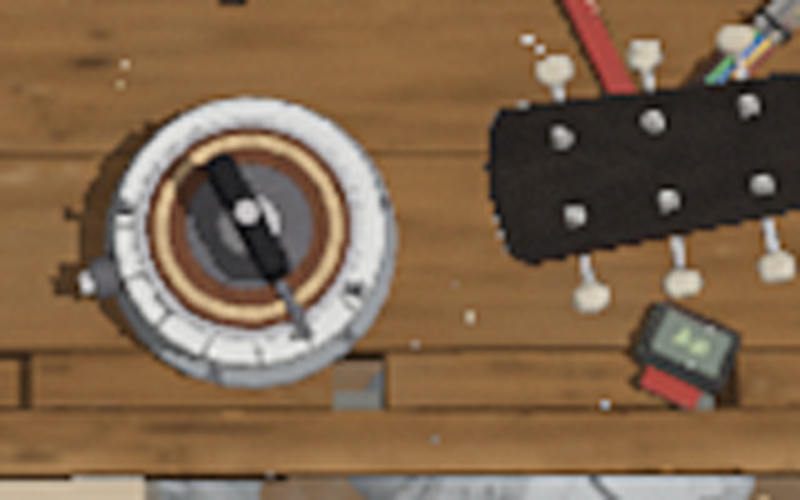

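Finger at about (303,330) in the crop, one mark clockwise of the zero pin at (353,290), so the head is at click 1. The bar's centre is about (502.5,430), direction -151.5°, which puts zero at about -127.5°. The headstock is 113 mm high and 120 mm away, so there's clearance.

```bash
cat >> h.py <<'E'
from scipy.spatial.transform import Rotation as Ro
def st():
    o=manip.get_obs(); M=Ro.from_quat(o["eef_rot"]).as_matrix()
    print("t",round(float(o["time_s"]),2),"p",np.round(o["tcp_pos"],1),"y",np.round(M[:,1],3),"zyaw",round(float(np.degrees(np.arctan2(M[1,2],M[0,2]))),2),"q",np.round(o["qpos"],2),"F",np.round(o["wrist_force"],1),"M",np.round(o["moment"],2),"w",round(float(o["grip_width"])*91.8,1))
E
python3 -c "
from h import *
st()"
```

```text
t 0.55 p [248.2 600.7 245.7] y [-0. -0. -1.] zyaw 67.55 q [-0.92  0.5  -0.43  1.55  0.22  1.14 -0.21] F [-0.5 -0.7  0.3] M [-0.02  0.01  0.02] w 91.6
```

Call:
{"fn": "arm_command", "kwargs": {"dp": [[0.0318,-0.02134,0],[0.0318,-0.02134,0],[0.0318,-0.02134,0],[0.0318,-0.02134,0],[0.0318,-0.02134,-0.02],[0.0318,-0.02134,-0.02],[0.0318,-0.02134,-0.02],[0.0318,-0.02134,-0.02],[0,0,0],[0,0,0]], "rot": [[0,0,0.111],[0,0,0.111],[0,0,0.111],[0,0,0.111],[0,0,0.111],[0,0,0.111],[0,0,0.111],[0,0,0.111],[0,0,0],[0,0,0]]}}

```text
time_s: 1.8
tcp_pos: [502.2, 430.5, 165.8]
eef_rot: [-0.685, -0.173, 0.174, 0.686]
wrist_force: [0.5, 0.8, 0.6]
grip_width: 0.999
```

Run:
```python
from h import *
st()
im,d=manip.capture("scene"); save("s1",cv2.resize(im[100:310,130:410],(800,600),interpolation=cv2.INTER_CUBIC))
for l,z in(("index_knob",82),("finger_tip",58),("zero_mark",46)):
    for r in manip.pinpoint("scene",l)[:2]:
        u,v=r["location"][0]*560,r["location"][1]*420; print(l,round(r["score"],2),np.round(at_z("scene",u,v,z),1))
```

```text
t 1.8 p [502.2 430.5 165.8] y [-0.001  0.001 -1.   ] zyaw 118.38 q [-0.39  0.62 -0.52  1.58  0.35  1.03  1.06] F [0.5 0.8 0.6] M [ 0.09  0.02 -0.04] w 91.7
index_knob 0.94 [520.5 634.3  82. ]
index_knob 0.56 [522.7 413.9  82. ]
finger_tip 0.82 [449.2 586.9  58. ]
finger_tip 0.77 [455.6 408.4  58. ]
zero_mark 0.85 [459.9 387.3  46. ]
zero_mark 0.71 [442.8 590.3  46. ]
```

View pics/s1.png

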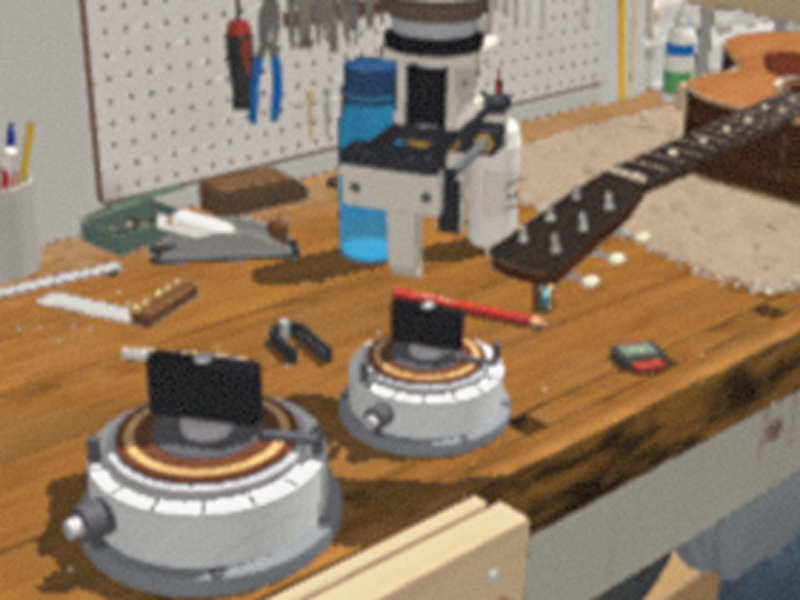

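Gripper stands clear above the small head's bar at about (427,325). Descending and closing.

Call:
{"fn": "arm_command", "kwargs": {"dp": [[0,0,-0.02],[0,0,-0.02],[0,0,-0.02],[0,0,-0.019],[0,0,0]], "rot": [[0,0,0],[0,0,0],[0,0,0],[0,0,0],[0,0,0]]}}

```text
time_s: 2.62
tcp_pos: [501.3, 428.8, 84.0]
eef_rot: [0.686, 0.172, -0.175, -0.685]
wrist_force: [0.5, 0.5, 0.4]
grip_width: 0.998
```

Call:
{"fn": "arm_command", "kwargs": {"dp": [[0,0,0],[0,0,0],[0,0,0],[0,0,0],[0,0,0],[0,0,0]], "rot": [[0,0,0],[0,0,0],[0,0,0],[0,0,0],[0,0,0],[0,0,0]], "fingers": 0.0}}

```text
time_s: 3.38
tcp_pos: [502.6, 430.0, 86.8]
eef_rot: [-0.685, -0.174, 0.174, 0.685]
wrist_force: [-0.6, 0.3, -0.9]
grip_width: 0.398
```

```bash
python3 -c "
from h import *
st()"
```

```text
t 3.38 p [502.6 430.   86.8] y [ 0.  0. -1.] zyaw 118.43 q [-0.41  0.72 -0.48  1.63  0.4   0.9   1.02] F [-0.6  0.3 -0.9] M [0.09 0.06 0.02] w 36.5
```

Call:
{"fn": "arm_command", "kwargs": {"dp": [[0,0,0],[0,0,0],[0,0,0],[0,0,0],[0,0,0]], "rot": [[0,0,0],[0,0,0],[0,0,0],[0,0,0],[0,0,0]]}}

```text
time_s: 4.0
tcp_pos: [502.9, 429.4, 86.7]
eef_rot: [0.686, 0.173, -0.174, -0.685]
wrist_force: [1.4, -2.7, 1.5]
grip_width: 0.155
```

```bash
python3 -c "
from h import *
st()"
```

```text
t 4.0 p [502.9 429.4  86.7] y [ 0.    -0.001 -1.   ] zyaw 118.41 q [-0.41  0.72 -0.48  1.63  0.4   0.9   1.02] F [ 1.4 -2.7  1.5] M [-0.52 -0.14  0.03] w 14.2
```

Call:
{"fn": "arm_command", "kwargs": {"dp": [[0,0,0],[0,0,0],[0,0,0],[0,0,0],[0,0,0],[0,0,0],[0,0,0]], "rot": [[0,0,0.07],[0,0,0.07],[0,0,0.07],[0,0,0.07],[0,0,0.07],[0,0,0.06],[0,0,0]]}}

```text
time_s: 4.88
tcp_pos: [503.1, 429.2, 86.7]
eef_rot: [0.636, 0.309, -0.309, -0.636]
wrist_force: [1.8, -3.6, 0.9]
grip_width: 0.15
```

```bash
python3 -c "
from h import *
st()"
```

```text
t 4.88 p [503.1 429.2  86.7] y [ 0.    -0.001 -1.   ] zyaw 141.87 q [-0.35  0.74 -0.58  1.62  0.48  0.92  1.37] F [ 1.8 -3.6  0.9] M [-0.76 -0.13  0.19] w 13.7
```

Call:
{"fn": "arm_command", "kwargs": {"dp": [[0,0,0],[0,0,0],[0,0,0]], "rot": [[0,0,0.025],[0,0,0.025],[0,0,0]]}}

```text
time_s: 5.25
tcp_pos: [503.2, 429.2, 86.7]
eef_rot: [0.628, 0.325, -0.325, -0.628]
wrist_force: [3.0, -5.1, 1.6]
grip_width: 0.154
```

Run:
```python
from h import *
st()
for c in("top","scene"):
    im,d=manip.capture(c); save(c+"2",cv2.resize(im[185:285,210:370] if c=="top" else im[170:260,210:350],(800,500),interpolation=cv2.INTER_CUBIC))
st()
```

```text
t 5.25 p [503.2 429.2  86.7] y [ 0.    -0.001 -1.   ] zyaw 144.73 q [-0.34  0.74 -0.59  1.62  0.49  0.93  1.42] F [ 3.  -5.1  1.6] M [-0.9  -0.43 -0.34] w 14.1
t 5.35 p [503.2 429.2  86.7] y [ 0.    -0.001 -1.   ] zyaw 144.72 q [-0.34  0.74 -0.59  1.62  0.49  0.93  1.42] F [ 2.5 -4.2 -0. ] M [-0.9  -0.48 -0.36] w 14.1
```

View pics/scene2.png

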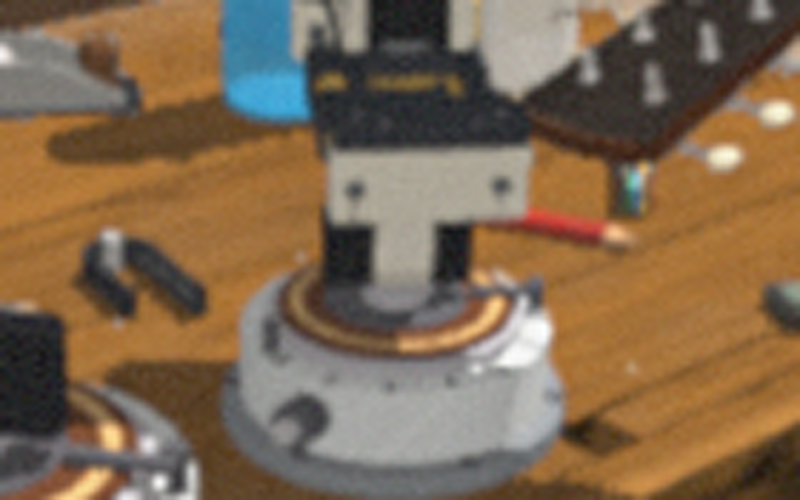

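Finger is up against the zero pin at about (530,285). A small further push should show the moment climbing if this is the stop.

Call:
{"fn": "arm_command", "kwargs": {"dp": [[0,0,0],[0,0,0]], "rot": [[0,0,0.03],[0,0,0]]}}

```text
time_s: 5.6
tcp_pos: [503.2, 429.2, 86.7]
eef_rot: [0.623, 0.334, -0.334, -0.623]
wrist_force: [2.6, -4.6, 0.7]
grip_width: 0.152
```

```bash
python3 -c "
from h import *
st()"
```

```text
t 5.6 p [503.2 429.2  86.7] y [ 0.    -0.001 -1.   ] zyaw 146.4 q [-0.34  0.74 -0.59  1.62  0.49  0.93  1.44] F [ 2.6 -4.6  0.7] M [-0.87 -0.42 -0.65] w 13.9
```

Moment rose to 0.65 N m, well over the detent's 0.25, so it's the stop. Now clockwise one click at a time.

Call:
{"fn": "arm_command", "kwargs": {"dp": [[0,0,0],[0,0,0],[0,0,0],[0,0,0],[0,0,0],[0,0,0],[0,0,0],[0,0,0],[0,0,0]], "rot": [[0,0,-0.07],[0,0,-0.07],[0,0,-0.07],[0,0,-0.07],[0,0,-0.07],[0,0,-0.07],[0,0,-0.07],[0,0,0],[0,0,0]]}}

```text
time_s: 6.72
tcp_pos: [503.4, 429.7, 86.7]
eef_rot: [0.686, 0.174, -0.173, -0.685]
wrist_force: [4.5, -3.7, 0.4]
grip_width: 0.154
```

```bash
python3 -c "
from h import *
st()"
```

```text
t 6.72 p [503.4 429.7  86.7] y [ 0.001 -0.    -1.   ] zyaw 118.41 q [-0.41  0.72 -0.48  1.63  0.4   0.9   1.02] F [ 4.5 -3.7  0.4] M [-0.74 -0.81 -0.13] w 14.1
```

Call:
{"fn": "arm_command", "kwargs": {"dp": [[0,0,0],[0,0,0],[0,0,0],[0,0,0],[0,0,0],[0,0,0],[0,0,0],[0,0,0]], "rot": [[0,0,-0.07],[0,0,-0.07],[0,0,-0.07],[0,0,-0.07],[0,0,-0.07],[0,0,-0.07],[0,0,0],[0,0,0]]}}

```text
time_s: 7.72
tcp_pos: [503.5, 429.8, 86.7]
eef_rot: [-0.707, -0.027, 0.026, 0.707]
wrist_force: [4.7, -3.6, -1.0]
grip_width: 0.151
```

```bash
python3 -c "
from h import *
st()"
```

```text
t 7.72 p [503.5 429.8  86.7] y [ 0.001  0.    -1.   ] zyaw 94.35 q [-0.48  0.7  -0.39  1.63  0.32  0.88  0.66] F [ 4.7 -3.6 -1. ] M [-0.68 -0.91 -0.11] w 13.9
```

Call:
{"fn": "arm_command", "kwargs": {"dp": [[0,0,0],[0,0,0],[0,0,0],[0,0,0],[0,0,0],[0,0,0],[0,0,0],[0,0,0]], "rot": [[0,0,-0.07],[0,0,-0.07],[0,0,-0.07],[0,0,-0.07],[0,0,-0.07],[0,0,-0.07],[0,0,0],[0,0,0]]}}

```text
time_s: 8.72
tcp_pos: [503.1, 430.0, 86.6]
eef_rot: [-0.697, 0.12, -0.121, 0.697]
wrist_force: [3.9, -4.1, -0.8]
grip_width: 0.15
```

Run:
```python
from h import *
st()
for c in("top","scene"):
    im,d=manip.capture(c); save(c+"3",cv2.resize(im[185:285,210:370] if c=="top" else im[170:260,210:350],(800,500),interpolation=cv2.INTER_CUBIC))
for l,z in(("finger_tip",58),("zero_mark",46)):
  for c in("top","scene"):
    for r in manip.pinpoint(c,l)[:2]:
        u,v=r["location"][0]*560,r["location"][1]*420; p=at_z(c,u,v,z); print(c,l,round(r["score"],2),np.round(p,1),np.degrees(np.arctan2(p[1]-430,p[0]-502.5)))
```

```text
t 8.72 p [503.1 430.   86.6] y [ 0.001  0.    -1.   ] zyaw 70.36 q [-0.55  0.68 -0.29  1.63  0.24  0.86  0.3 ] F [ 3.9 -4.1 -0.8] M [-0.67 -0.87 -0.09] w 13.8
top finger_tip 0.78 [442.4 455.2  58. ] 157.24608951482674
top finger_tip 0.61 [419.5 603.3  58. ] 115.59011257948747
scene finger_tip 0.92 [441.1 595.3  58. ] 110.36538256657083
scene finger_tip 0.88 [443.  452.1  58. ] 159.62005016959984
top zero_mark 0.9 [470.  381.5  46. ] -123.86004752515167
top zero_mark 0.74 [430.9 599.1  46. ] 112.95785195446147
scene zero_mark 0.8 [477.7 379.6  46. ] -116.1942682246713
scene zero_mark 0.6 [445.9 593.   46. ] 109.1454715149135
```

View pics/scene3.png

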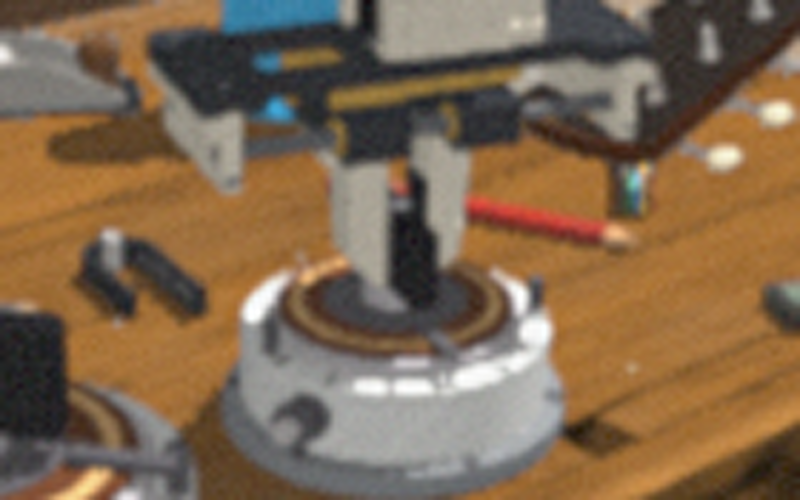

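Fingers grip the bar, with the finger at about (440,342), three marks past the pin at (537,290). The networks put it at 157–160°, against about 160.5° expected. The remaining moment is small, so I'll make a tiny trim and hand in.

Call:
{"fn": "arm_command", "kwargs": {"dp": [[0,0,0],[0,0,0],[0,0,0],[0,0,0]], "rot": [[0,0,-0.02],[0,0,0],[0,0,0],[0,0,0]]}}

```text
time_s: 9.52
tcp_pos: [503.1, 430.0, 86.7]
eef_rot: [-0.695, 0.127, -0.128, 0.696]
wrist_force: [5.2, -3.5, -1.5]
grip_width: 0.15
```

Run:
```python
from h import *
st(); print(manip.finish_job())
```

```text
t 9.53 p [503.1 430.   86.7] y [ 0.001  0.    -1.   ] zyaw 69.22 q [-0.55  0.68 -0.28  1.63  0.23  0.86  0.28] F [ 5.2 -3.5 -1.5] M [-0.77 -0.86  0.11] w 13.8
the job is handed in; nothing more can be done
None
```

I gripped the smaller head's bar knob at click 1 and turned it anticlockwise to the zero stop. From there I turned it clockwise three clicks, pausing at each, and handed the job in at 9.5 s with the gripper still holding the bar.

- **Zero stop:** the moment rose to 0.65 N m, well above the detent's 0.25, and the picture showed the finger against the zero pin. Pushing on the stop made the bar give or slip about 2° in the jaws. I trimmed 0.02 rad clockwise at the end to offset that.
- **Clicks:** I counted them from the turned angle and the low moment at each pause. I didn't record the moment peaks between clicks.
- **Final position:** before the trim, the networks put the index finger at 157° and 160°, against about 160.5° expected for the third click. After it, the jaws stood about 73° clockwise of zero (third click is 72°), with about 0.1 N m left on the wrist.
- **Grip:** the opening reads 13.8 mm on the 14 mm bar, about 5 mm from its middle by height. The contact force itself was not measured.
- **Disagreement:** the scene camera's zero-mark estimate was about 10° off the others (-116° against -124° to -127°). I relied on the stop contact instead.
- **Bystanders:** the tool stayed away from the files, pencil and tuner. In the last picture the pencil looks unmoved and the parts of the files and tuner in view look the same. I didn't measure them.

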